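# Feel for the free bay and pack the last gift carton

### The arm

A 6-joint arm with a two-finger parallel gripper is mounted at the origin on a cart in front of the work surface, level with it; the furniture and walls round the work are solid. World frame = base frame: x ahead of the robot, y to its left, z up, the work surface at z = 0. Lengths are in m, angles in rad, forces in N, time in s.
With the tool pointing down it reaches from about 0.325 to 0.775 m from the base axis. Payload 9.3 kg.
Tool frame: the origin (TCP) lies midway between the tips of the shut fingers; the grasp point (between the pads) lies 19 mm behind it; z points along the fingers, y is the line along which they close (so a half turn about z gives the same grasp; the last joint's range is limited). The gripper opens to 85 mm and grips with 20 to 120 N. Pads are 22 mm wide; open, the fingers measure 114 mm over their backs; the gripper's body (76 mm by 85 mm) begins 54 mm behind the grasp point. The pads swing forward as they close: fully open they stand 13 mm farther back than shut.
Start: joints at [-1.272, 0.259, 0.021, 1.334, 0, 1.418], TCP at [0.24, -0.495, 0.231] pointing down, gripper open.
Joint ranges: [-3.04, 3.04], [-0.91, 1.82], [-1.04, 1.36], [-1.92, 1.95], [-1.52, 1.45], [-3.14, 3.14]. Speed limits (rad/s): [2.22, 2.22, 2.79, 3.14, 3.14, 3.14].

### API

Orientations are given as a rotation vector (axis times angle).
In Python, from bench import env, eoat, solve_ik, state, grab_frame gives the robot as it stands. Calls block until the motion is done:
- env.goto(position, orientation): joint-space move of the TCP to a pose.
- env.movel(position, vel=0.15, rot=None, f_stop=None): straight line of the TCP; rot=None keeps the orientation; vel is the mean speed in m/s. With f_stop (N) it stops when the force on the tool has changed by that much, and returns True; else False.
- env.set_joints(angles): joint-space move.
- eoat.command_gripper(opening): finger opening in m; the grip force is fixed at half the most; returns when the fingers have stopped.
- env.hold(seconds).
- solve_ik(position, orientation): joint angles nearest the present ones, or None.
- state(): the state.
- grab_frame(name): name is "scene" or "top"; returns a dict with "frame" (400x640x3 uint8, red, green, blue), "vfov" (degrees; the focal length in pixels is half the picture's height over the tangent of half this angle, whatever the lens; pixels are square), "cx", "cy" (the principal point, pixels), "dist_coeffs" ([k1, k2, p1, p2, k3] as OpenCV has them; the pictures are not rectified), "rvec" (rotation vector, rad) and "tvec" (3), from world to camera coordinates, as OpenCV has them. Camera axes: x right, y down, z forward; pixel columns grow to the right and rows downward; lengths in m; the calibration is good to about 2 mm. A picture is of the moment at which its call begins. There is no depth.
A pose or a line that the arm cannot do raises env.Unreachable and nothing moves.
- env.finish_job(): hands the job in; it is judged then, once.
The state is a dict: "time": time; "joints": joint angles; "qvel": joint speeds; "tau": joint torques, N m; "position": TCP position; "orientation": TCP orientation; "wrist_force": force on the tool from outside, world axes, zero at the start; "moment": the same for the moment, N m; "opening": finger opening in m; "grip_force": force on a finger pad.
Only numpy, scipy, OpenCV 4.12 (cv2) and the standard library are available. Lean on these libraries where they do the work, as an engineer would, in place of code of your own. Each camera call takes 0.05 s, during which the arm holds its last target. There are 200 camera calls.

### The job

The packing crate's four bays are hidden under sprung covers, and only one bay is still empty. With the loose carton left standing where it is, press the covers down one by one with the fingers until you find the one that swings well down into its bay; then push the carton upright down through that cover until it sits fully home on the bay's floor, and let go of it. Do not knock over or shift the bottle and the jar nearby.

Things in the scene. Friction and masses are not known exactly. Their poses are not given: they have to be found in the camera images.
- crate: Low wooden packing crate fixed to the table, 120 (x) x 209 (y) x 82 mm high, with four equal slot-shaped bays side by side along its y axis, each hidden under a cover. A bay is 106 mm long (crate x) and 46 mm wide (crate y) inside, walls between bays 5 mm, floor 6 mm thick. Three bays, at random, hold a carton like the loose one; one is empty. Origin: centre of the underside; z up.
- carton: The loose gift carton, striped card, a rigid closed box 98 x 34 mm and 62 mm tall as it stands on the table; 0.10 to 0.20 kg. Origin: centre of its underside; its y axis runs along the 98 mm length, x across the 34 mm thickness, z up. Grasp it across the thickness.
- dropper_bottle: Bystander: small brown dropper bottle, 33 mm across and 104 mm tall, standing loose between crate and carton on the robot's side. Origin: centre of its underside.
- open_jar: Bystander: empty amber glass jar, 66 mm across and 70 mm tall, standing loose behind the crate and carton. Origin: centre of its underside.
- bay_1 (a point): Centre of the mouth of bay 1 (bay 1 is at the crate's +y end, bay 4 at its -y end), level with the crate's top edge, 82 mm above the table; axes as the crate's.
- cover_1 (a joint): Angle (rad) of bay 1's grey metal cover, a 3 mm plate level with the crate's top: 0 shut, positive swung down into the bay (to 1.5), negative lifted. Hinged on the bay's +y side (crate frame); free edge on the -y side, 44 mm off. Soft return spring 0.08 N m/rad. Over a packed carton (top 14 mm below the crate's top) it stops hard at about 0.3 rad.
- bay_2 (a point): Centre of the mouth of bay 2 (bay 1 is at the crate's +y end, bay 4 at its -y end), level with the crate's top edge, 82 mm above the table; axes as the crate's.
- cover_2 (a joint): Angle (rad) of bay 2's grey metal cover, a 3 mm plate level with the crate's top: 0 shut, positive swung down into the bay (to 1.5), negative lifted. Hinged on the bay's +y side (crate frame); free edge on the -y side, 44 mm off. Soft return spring 0.08 N m/rad. A carton pushed in past it is pinched by it and may stick until pressed down.
- bay_3 (a point): Centre of the mouth of bay 3 (bay 1 is at the crate's +y end, bay 4 at its -y end), level with the crate's top edge, 82 mm above the table; axes as the crate's.
- cover_3 (a joint): Angle (rad) of bay 3's grey metal cover, a 3 mm plate level with the crate's top: 0 shut, positive swung down into the bay (to 1.5), negative lifted. Hinged on the bay's +y side (crate frame); free edge on the -y side, 44 mm off. Soft return spring 0.08 N m/rad. Over a packed carton (top 14 mm below the crate's top) it stops hard at about 0.3 rad.
- bay_4 (a point): Centre of the mouth of bay 4 (bay 1 is at the crate's +y end, bay 4 at its -y end), level with the crate's top edge, 82 mm above the table; axes as the crate's.
- cover_4 (a joint): Angle (rad) of bay 4's grey metal cover, a 3 mm plate level with the crate's top: 0 shut, positive swung down into the bay (to 1.5), negative lifted. Hinged on the bay's +y side (crate frame); free edge on the -y side, 44 mm off. Soft return spring 0.08 N m/rad. A carton pushed in past it is pinched by it and may stick until pressed down.

How it is judged:
By the outcome, as a careful person would: the job done as asked, in the order asked, and still so for the second after the job is handed in, with the robot touching nothing.
It also fails if it takes over 61 s, if anything falls off the work surface, if the arm or the gripper's body presses on something with over 40 N, if the wrist force passes 120 N, or if a joint passes its speed limit or range.

## Working session

There is one attempt and no reset: what is moved stays moved. The work goes in short steps, each a Python script; the robot and the scene stay as the last script left them, time stands still between calls to the robot, and variables do not carry over. Pictures are saved under pics/ and viewed, at most 10 in all, crops included, and the job is handed in when it is done.

```bash
ls; mkdir -p pics
python3 - <<'E'
from bench import *
import cv2
for n in("scene","top"):
    f=grab_frame(n);cv2.imwrite(f"pics/{n}0.png",f["frame"][:,:,::-1]);print(n,{k:v for k,v in f.items() if k!="frame"})
s=state();print(s)
E
```

```text
pics
scene {'vfov': 55.23663621766725, 'cx': 318.9199263640069, 'cy': 198.59371676288757, 'dist_coeffs': array([0.02829325, 0.        , 0.        , 0.        , 0.        ]), 'rvec': array([ 0.67550106, -2.42415878,  1.39599907]), 'tvec': array([0.44670167, 0.21725475, 0.71379674])}
top {'vfov': 50.72403508348501, 'cx': 333.4244634633009, 'cy': 190.07971011196292, 'dist_coeffs': array([0.01519881, 0.        , 0.        , 0.        , 0.        ]), 'rvec': array([ 2.11586315, -2.14949497,  0.14239917]), 'tvec': array([-0.00379622,  0.53872399,  0.83659188])}
{'time': 0.1, 'joints': array([-1.27156722e+00,  2.59126287e-01,  2.08575720e-02,  1.33374454e+00,
       -6.97197304e-06,  1.41821276e+00]), 'qvel': array([ 0.0015684 , -0.00019332,  0.00120328,  0.00071383, -0.00112934,
       -0.00153297]), 'tau': array([ 5.11855716e-03, -5.56690907e+01,  3.45072412e+01,  1.15190461e-02,
       -1.21713733e-04,  3.26862825e-06]), 'position': array([ 0.24005255, -0.49455808,  0.2307397 ]), 'orientation': array([-3.06058716e+00, -7.03412864e-01,  1.50897851e-04]), 'wrist_force': array([0.83153833, 0.45576   , 0.38863552]), 'moment': array([ 0.02307177, -0.03319264, -0.04218567]), 'grip_force': 0.0, 'opening': 0.08534457057844028}
```

View pics/scene0.png

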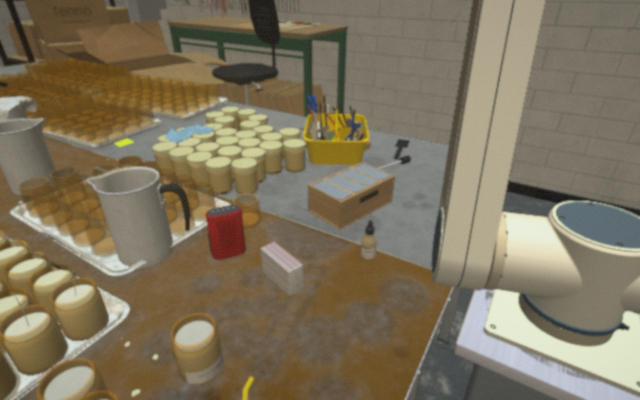

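View pics/top0.png

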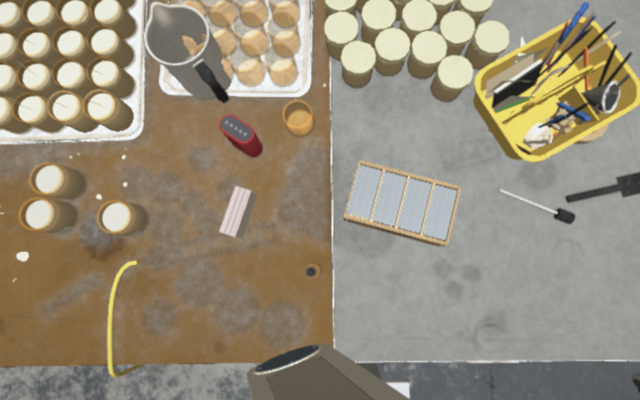

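The top view shows the crate around (403,203) with four light grey covers. The carton is at (236,211), the bottle at (312,271), the jar at (298,118), and a red tin at (240,135). World +y points left in the image.

```bash
cat > h.py <<'E'
from bench import *
import cv2, numpy as np
from scipy.spatial.transform import Rotation as R
def ray(f,px,z):
    h=f["frame"].shape[0]; fl=h/2/np.tan(np.radians(f["vfov"]/2))
    K=np.array([[fl,0,f["cx"]],[0,fl,f["cy"]],[0,0,1]])
    p=cv2.undistortPoints(np.array(px,float).reshape(-1,1,2),K,f["dist_coeffs"]).reshape(-1,2)
    M=cv2.Rodrigues(f["rvec"])[0]; o=-M.T@f["tvec"]
    d=np.c_[p,np.ones(len(p))]@M
    return o+d*((z-o[2])/d[:,2])[:,None]
def proj(f,P):
    h=f["frame"].shape[0]; fl=h/2/np.tan(np.radians(f["vfov"]/2))
    K=np.array([[fl,0,f["cx"]],[0,fl,f["cy"]],[0,0,1]])
    return cv2.projectPoints(np.array(P,float).reshape(-1,1,3),f["rvec"],f["tvec"],K,f["dist_coeffs"])[0].reshape(-1,2)
def down(yaw): # tool y axis (closing) at heading yaw in the world, z down
    y=np.array([np.cos(yaw),np.sin(yaw),0]); z=np.array([0,0,-1.]); x=np.cross(y,z)
    return R.from_matrix(np.c_[x,y,z]).as_rotvec()
E
python3 - <<'E'
from h import *
f=grab_frame("top");im=f["frame"];hsv=cv2.cvtColor(im,cv2.COLOR_RGB2HSV)
print("px",im[195,365],im[205,390],im[210,236],im[205,330],im[270,360], im[190,400])
def blobs(m,box,z,amin):
    k=np.zeros_like(m);x0,y0,x1,y1=box;k[y0:y1,x0:x1]=m[y0:y1,x0:x1]
    for c in cv2.findContours(k,cv2.RETR_EXTERNAL,cv2.CHAIN_APPROX_NONE)[0]:
        if cv2.contourArea(c)<amin: continue
        b=cv2.boxPoints(cv2.minAreaRect(c));w=ray(f,b,z)[:,:2]
        e=w[1]-w[0],w[2]-w[1]; l=max(e,key=np.linalg.norm); m_=cv2.moments(c)
        print(cv2.contourArea(c),"ctr",w.mean(0).round(4),"mom",ray(f,[[m_['m10']/m_['m00'],m_['m01']/m_['m00']]],z)[0,:2].round(4),"len",[round(np.linalg.norm(a),4) for a in e],"ang",round(np.arctan2(l[1],l[0])%np.pi,3))
V=hsv[...,2].astype(int);S=hsv[...,1]; d=im[...,2].astype(int)-im[...,0]
print("covers");m=((d>5)&(V>150)).astype(np.uint8)*255;blobs(m,(335,150,475,255),.082,300)
print("carton");m2=((V>165)&(S<90)).astype(np.uint8)*255;blobs(m2,(205,170,265,250),.062,300)
print("wood");m3=((S>70)).astype(np.uint8)*255;blobs(m3,(337,150,475,255),.082,300)
c=np.zeros_like(im);c=im.copy();c[m>0]=[255,0,0];c[m2>0]=[0,255,0]
big=np.hstack([cv2.resize(im[150:260,200:480],None,fx=2.8,fy=2.8,interpolation=2)]);b2=cv2.resize(c[150:260,200:480],None,fx=2.8,fy=2.8,interpolation=0)
cv2.imwrite("pics/c1.png",np.vstack([big,b2[:280]])[:,:,::-1][:590])
print(ray(f,[[313,270],[298,118]],.1)[0],ray(f,[[298,116]],.07))
E
```

```text
px [183 192 198] [184 192 198] [213 202 199] [124 103  79] [158 159 154] [183 191 197]
covers
1080.0 ctr [ 0.4855 -0.22  ] mom [ 0.4853 -0.22  ] len [np.float64(0.1002), np.float64(0.0444)] ang 2.861
1056.0 ctr [ 0.5   -0.171] mom [ 0.4996 -0.1708] len [np.float64(0.0999), np.float64(0.0442)] ang 2.861
1041.0 ctr [ 0.5145 -0.1218] mom [ 0.514  -0.1219] len [np.float64(0.0995), np.float64(0.0446)] ang 2.865
1030.5 ctr [ 0.5294 -0.0728] mom [ 0.5288 -0.0729] len [np.float64(0.0981), np.float64(0.045)] ang 2.865
carton
798.5 ctr [0.4971 0.1879] mom [0.4964 0.188 ] len [np.float64(0.1002), np.float64(0.036)] ang 2.826
wood
813.5 ctr [ 0.5042 -0.1472] mom [ 0.4858 -0.1498] len [np.float64(0.125), np.float64(0.2111)] ang 1.287
[0.37775661 0.02728163 0.1       ] [[0.69055741 0.05830301 0.07      ]]
```

View pics/c1.png

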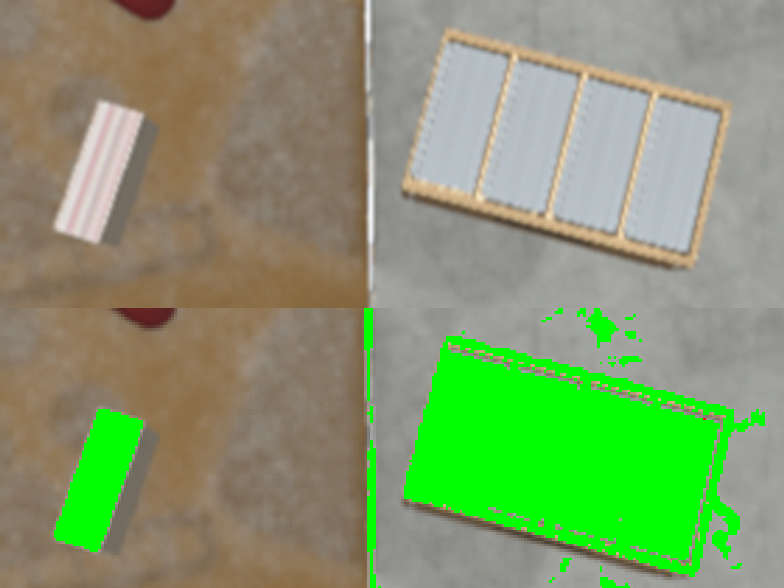

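```bash
cat >> h.py <<'E'
CX=-0.279; cx=np.array([np.cos(CX),np.sin(CX)]); cy=np.array([-np.sin(CX),np.cos(CX)])
C0=np.array([.5072,-.1464])
bay=lambda i:C0+cy*0.051*(2.5-i)
E
python3 - <<'E'
from h import *
eoat.command_gripper(0.0)
o=down(CX); q=solve_ik([*bay(4),.12],o);o2=down(CX+np.pi);q2=solve_ik([*bay(4),.12],o2);print(q,q2)
if q is None or (q2 is not None and abs(q2[5])<abs(q[5])): o=o2
for i in (4,3,2,1):
    p=bay(i)-cy*.008
    if i==4: env.goto([*p,.13],o)
    else: env.movel([*p,.10],vel=.12)
    env.movel([*p,.09],vel=.1)
    hit=env.movel([*p,.052],vel=.04,f_stop=8)
    s=state();print(i,hit,s["position"].round(4),s["wrist_force"].round(1),round(s["time"],2))
    if not hit:
        f=grab_frame("top");cv2.imwrite("pics/press.png",cv2.resize(f["frame"][120:280,300:500],None,fx=3,fy=3)[:,:,::-1])
        break
    env.movel([*p,.10],vel=.1)
E
```

```text
[-0.58220271  0.28830512 -0.22934295  1.05314826  0.          1.26759362] [-0.58220271  0.28830512 -0.22934295  1.05314826  0.         -1.87399903]
4 True [ 0.4843 -0.2277  0.0761] [-1.9  1.4  9.7] 3.38
3 True [ 0.4983 -0.1787  0.0761] [-2.   1.5  9.2] 5.12
2 True [ 0.5124 -0.1297  0.0761] [-2.6  0.8 10.7] 6.85
1 False [ 0.5258 -0.0808  0.0519] [-1.2 -2.4 -0.4] 9.17
```

Run:
```python
from h import *
s=state();p=s["position"];env.movel([p[0],p[1],.09],vel=.06);env.movel([p[0],p[1],.17],vel=.2)
c=np.array([.497,.188]);h=2.826-np.pi/2
q=[solve_ik([*c,.15],down(h+k*np.pi)) for k in(0,1)];k=int(abs(q[1][5])<abs(q[0][5]));print(q,k)
env.goto([*c,.15],down(h+k*np.pi))
eoat.command_gripper(.07)
print(env.movel([*c,.040],vel=.12,f_stop=10))
eoat.command_gripper(.0);env.hold(.2)
s=state();print(s["opening"],s["grip_force"],s["position"])
env.movel([*c,.15],vel=.12);s=state();print(s["time"],s["opening"],s["grip_force"])
f=grab_frame("top");cv2.imwrite("pics/g.png",np.vstack([cv2.resize(f["frame"][120:280,200:480],None,fx=2,fy=2),cv2.resize(grab_frame("scene")["frame"][140:280,180:460],None,fx=2,fy=2)])[:,:,::-1])
```

```text
[array([ 0.20364824,  0.26424289, -0.18203275,  1.12452069,  0.        ,
        0.5192409 ]), array([ 0.20364824,  0.26424289, -0.18203275,  1.12452069,  0.        ,
       -2.62235176])] 0
False
0.032829655246358454 59.50956702232361 [0.497268   0.18797425 0.04065825]
15.0167 0.03240813133035023 59.43120896816254
```

View pics/g.png

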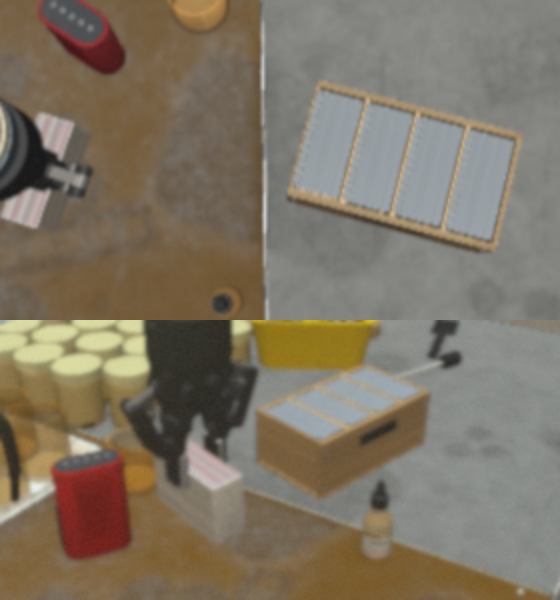

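View pics/press.png

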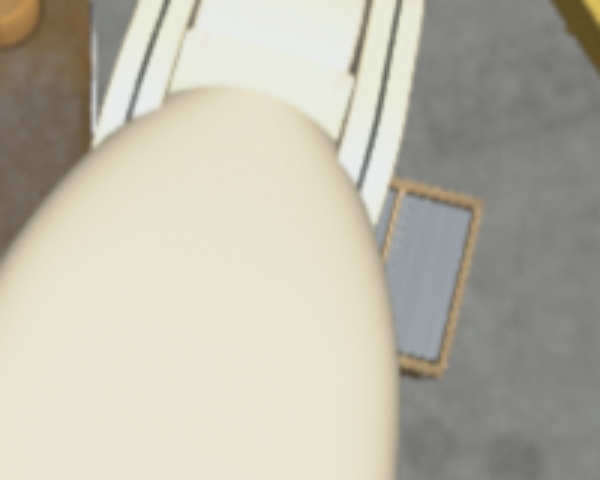

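The press picture only shows the arm over the crate. In the grasp picture the carton is held upright, the covers are shut again, and the bottle and jar have not moved.

Run:
```python
from h import *
f=grab_frame("top");im=f["frame"];hsv=cv2.cvtColor(im,cv2.COLOR_RGB2HSV)
m=((hsv[...,2]>165)&(hsv[...,1]<60)&(im[...,0]>=im[...,2])).astype(np.uint8);k=np.zeros_like(m);k[165:240,195:245]=m[165:240,195:245]
k=cv2.morphologyEx(k,cv2.MORPH_OPEN,np.ones((2,2),np.uint8))
pts=np.argwhere(k)[:,::-1]; w=ray(f,pts,.1715)[:,:2]
h=2.826;u=np.array([np.cos(h),np.sin(h)]);v=np.array([-u[1],u[0]]);d=w-state()["position"][:2]
print(len(pts),np.percentile(d@u,[0,1,99,100]).round(4),np.percentile(d@v,[0,1,99,100]).round(4))
p=bay(1)-cy*.0025
env.movel([.497,.188,.175],vel=.15)
q0=state()["joints"]
o=down(CX+np.pi/2);print(solve_ik([*p,.175],o),q0)
env.movel([*p,.175],vel=.15,rot=o)
env.movel([*p,.128],vel=.1)
s=state();print(s["position"],bay(1),s["time"],s["wrist_force"])
g=np.vstack([cv2.resize(grab_frame(n)["frame"][140:280,a:a+280],None,fx=2,fy=2) for n,a in(("top",250),("scene",180))])
cv2.imwrite("pics/i.png",g[:,:,::-1])
```

```text
585 [-0.0483 -0.0466  0.0494  0.0503] [-0.0608 -0.0562  0.0177  0.0182]
[-0.29922045  0.2524237  -0.13210829  1.18626433  0.         -0.02022045] [ 2.03641750e-01  2.49660326e-01 -1.35718956e-01  1.18421435e+00
 -2.92226031e-05  5.19232429e-01]
[ 0.52777754 -0.07516394  0.12835695] [ 0.52826768 -0.07285815] 18.0167 [ 0.22294589  0.08119462 -1.61323643]
```

View pics/i.png

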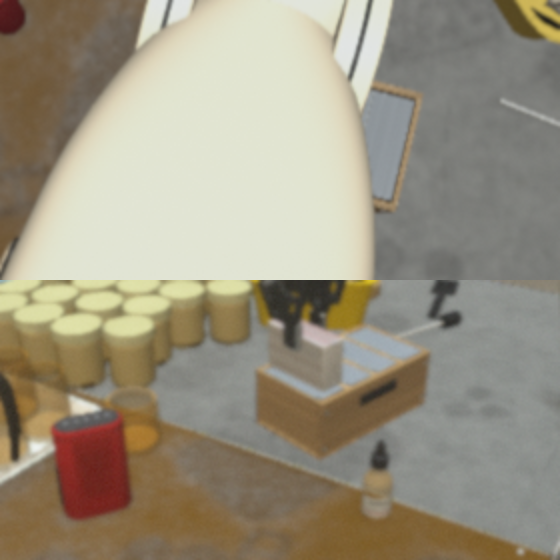

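The carton is held upright over the left bay (scene crop about (305,350)), lined up with it. Its centre sits about 1 mm off along its length, which I'll correct while inserting.

Run:
```python
from h import *
p=bay(1)-cy*.0025+cx*.0008
hit=env.movel([*p,.0835],vel=.04,f_stop=25)
s=state();print(hit,s["position"],s["time"],s["wrist_force"],s["opening"])
if not hit:
    env.hold(.2);eoat.command_gripper(.06)
    env.movel([*p,.16],vel=.12)
s=state();print(s["time"],s["wrist_force"])
cv2.imwrite("pics/j.png",np.vstack([cv2.resize(grab_frame(n)["frame"][140:280,a:a+280],None,fx=2,fy=2) for n,a in(("top",250),("scene",180))])[:,:,::-1])
```

```text
False [ 0.52812951 -0.07549244  0.08338116] 19.3833 [-1.59342729 -3.39787831 -2.47754245] 0.032974709550132174
20.75 [-0.09936033  0.77670579  1.16576911]
```

View pics/j.png

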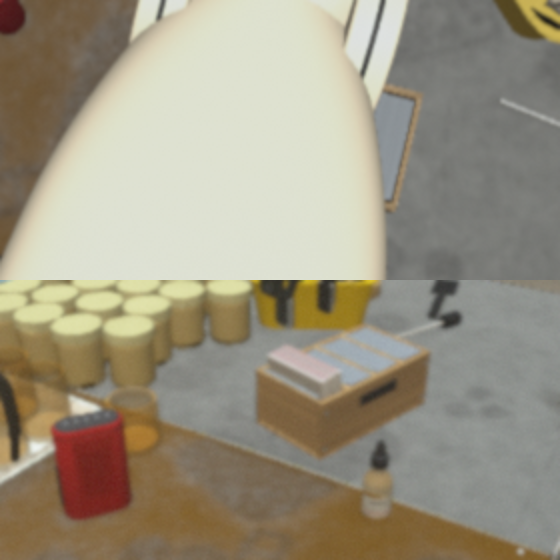

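The carton stands upright and partly in bay 1, pinched by the cover, with its top about 20 mm proud of the crate. Next I press it home with the fingers shut.

Run:
```python
from h import *
p=bay(1)-cy*.003
eoat.command_gripper(0.)
env.movel([*p,.13],vel=.12,rot=down(CX))
for lim in (35,60):
    hit=env.movel([*p,.063],vel=.04,f_stop=lim)
    s=state();print(hit,s["position"],s["time"],s["wrist_force"])
    if s["position"][2]<.0705: break
env.hold(.3)
env.movel([*p,.10],vel=.06)
env.movel([*p,.18],vel=.2)
env.goto([.35,-.35,.25],down(CX))
s=state();print(s["time"],s["wrist_force"])
cv2.imwrite("pics/k.png",np.vstack([cv2.resize(grab_frame(n)["frame"][110:290,a:a+260],None,fx=1.66*1.0,fy=1.66) if 0 else cv2.resize(grab_frame(n)["frame"][140:280,a:a+190],None,fx=4,fy=4)[:280*2//1][:, :760][::2, ::1] if 0 else cv2.resize(grab_frame(n)["frame"][b:b+100,a:a+200],None,fx=3,fy=3,interpolation=2) for n,a,b in(("top",290,155),("scene",230,150))])[:600,:,::-1])
```

```text
True [ 0.52734622 -0.07575908  0.06805163] 24.5833 [-1.864124    0.67044621  8.36792703]
27.3917 [-0.35601825  0.11531861  0.68310821]
```

View pics/k.png

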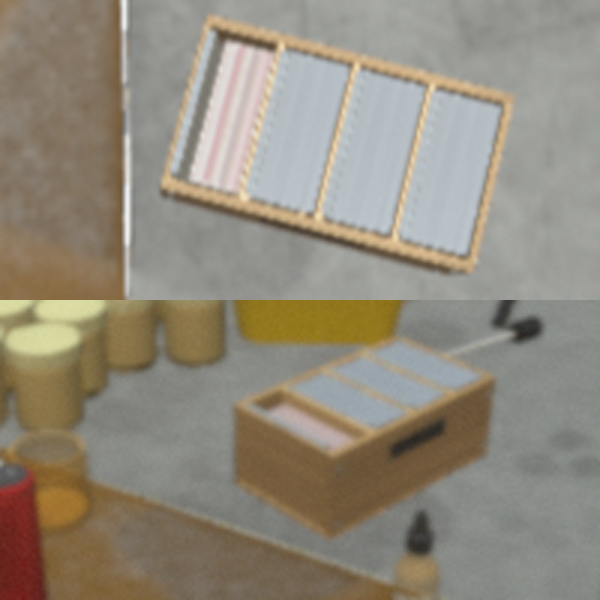

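The carton is in bay 1 with its cover hanging at the hinge wall. The fingers stopped at z = 0.068, which is the height of the carton's top when it is fully home. The bottle and jar are where they were.

```bash
python3 -c "
from h import *
print(env.finish_job())"
```

```text
the job is handed in; nothing more can be done
None
```

The job is handed in: bay 1 was the empty one, and the carton is pressed fully home and released there in about 27 s of the 61 s allowed, with the bottle and jar undisturbed in the camera views.

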